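# Draw the flush bolt and open the passive leaf of an equipment cabinet

## Task

A grey steel equipment cabinet lies on its back on the repair bench with its double doors facing up; the active leaf is already folded open, but the other (passive) leaf is still shut and held by its flush bolt. Slide the bolt's knob fully back to withdraw the bolt, and only then lift the passive leaf by its bow handle until it is well past halfway to upright, and leave it standing open on its stiff hinge.

Things in the scene. Friction and masses are not known exactly. Their poses are not given: they have to be found in the camera images.
- bolt_knob (a point): Centre of the top of the bolt's round steel knob: upright pin 16 mm in diameter, top 32 mm above the leaf's flat face, on a steel plate near the shut leaf's far end. Axes are the leaf's: x out of the leaf into the frame (away from the robot), y towards the hinge (left), z normal to the leaf. Slides along -x to withdraw, about 2 N of friction, stays where left; 55 mm free around its path.
- bolt (a joint): Bolt position in m: 0 fully shot, 0.030 fully withdrawn. Starts at 0 to 0.004; the leaf is freed at about 0.012 to 0.016.
- leaf_handle (a point): Middle of the shut leaf's bow handle: round steel bar, 10 mm thick, 90 mm long along x, its axis 36 mm above the leaf's face, a post at each end; in line with the bolt, 137 mm from the shot knob towards -x. Axes as for the knob. The hinge axis runs along x, +121 mm in y and -36 mm in z from here. Leaf 260 (x) by 150 by 16 mm, 0.3 to 0.6 kg; its face is 120 mm above the bench.
- leaf (a joint): Opening of the passive leaf in rad: 0 shut, 1.57 upright, 2.2 its stop. The handle side rises and swings over to +y (robot's left): a turn about the leaf's -x. Hinge friction 0.6 N m: it stays at any angle; lifting takes up to 10 N at the handle. The active leaf, on the robot's right, stands open at 1.75 to 2.3 rad, up to 290 mm above the bench.

How it is judged:
On the way:
1. the bolt is withdrawn while the passive leaf is still shut (value of joint bolt above 0.02 m and value of joint leaf below 0.12 rad), for 0.2 s.
At the end, for the whole second after the job is handed in: The bolt was withdrawn by more than 20 mm while the leaf was shut (below 0.12 rad); at the end it is still withdrawn by more than 18 mm, and the passive leaf stands open by more than 0.85 rad (49 degrees), at rest (slower than 0.05 rad/s) (value of joint bolt above 0.018 m and value of joint leaf above 0.85 rad and velocity of joint leaf between -0.05 and 0.05 rad/s); the robot touches nothing.
It also fails if it takes over 45 s, if anything falls off the work surface, if the arm or the gripper's body presses on something with over 40 N, if the wrist force passes 120 N, or if a joint passes its speed limit or range.

## Robot

A 6-joint arm with a two-finger parallel gripper is mounted at the origin on the work surface. World frame = base frame: x ahead of the robot, y to its left, z up, the work surface at z = 0. Lengths are in m, angles in rad, forces in N, time in s.
With the tool pointing down it reaches from about 0.275 to 0.725 m from the base axis. Payload 5.6 kg.
Tool frame: the origin (TCP) lies between the finger pads; the fingertips stand 8 mm ahead of it and the grasp point (between the pads) lies 11 mm behind it; z points along the fingers, y is the direction in which the jaws open and shut (so a half turn about z gives the same grasp; the last joint's range is limited). The gripper opens to 85 mm and grips with 20 to 120 N. Pads are 22 mm wide; open, the fingers measure 114 mm over their backs; the gripper's body (76 mm by 85 mm) begins 54 mm behind the grasp point. The pads swing forward as they close: fully open they stand 13 mm farther back than shut.
Start: joints at [0.285, 0.255, 0.108, 0, -1.424, -0.285], TCP at [0.55, 0, 0.239] pointing down, gripper open.
Joint ranges: [-2.95, 2.95], [-1.21, 1.97], [-1.09, 1.5], [-2.87, 1.71], [-2.94, -0.07], [-3.05, 3.05]. Speed limits (rad/s): [2.57, 2.57, 3.14, 3.14, 3.14, 3.14].

## Interface

Orientations are given as [roll, pitch, yaw] about the fixed x, y, z axes, in that order (R = Rz(yaw) Ry(pitch) Rx(roll)).
In Python, from rig import arm, vision, ticket gives the robot as it stands.
- The arm moves only by the tool send_rows, never from a script. Its argument "commands" is a list of rows, each an object with "offset": the shift along the tool's x, y, z in units of 25 mm (1.0 is 25 mm), a list of three; "twist": the turn, a rotation vector about the tool's x, y, z in units of 4 degrees (1.0 is 4 degrees), a list of three; "gripper": the finger opening in mm, from 0 to 85.4. A call has 1 to 8 rows; each row shifts and turns the commanded pose from where the row before left it, along the tool's axes as they then stand; what a row does not reach is not made up. A row lasts 1/12 s, in which the tool goes at most 41.7 mm and 7.16 degrees, less where a joint would pass 70% of its speed; a pose out of reach is approached as far as the arm can. A call with a number of a shift or a turn outside -1 to 1 is refused whole. A call with a gripper value outside its range is refused whole. The fingers move at their own pace and stop on an object; "newtons" is the grip in N (left out, the last holds). Time passes only in rows, so rows that do not move let the fingers close. It gives the time, the measured TCP pose, the force and the opening at its end, in the units of the state.
- arm.read_state(): the state, without advancing time (a new reading comes with each control period).
- vision.get_image(name): name is "scene" or "side" or "wrist"; returns a dict with "color" (420x560x3 uint8, red, green, blue), "z_map" (420x560 float32, m along the optical axis (not along the pixel's ray), 0 where there is no reading), "fx", "fy", "cx", "cy" (pixels), "eye" and "orientation" of the camera in the world; the wrist camera has in their place "tool_from_camera" (4x4, takes a point from camera to tool coordinates, whose origin is the TCP and whose axes are the flange's). Camera axes: x right, y up, looking along -z (the intrinsics and any distortion apply to the point x, -y, -z); pixel columns grow to the right and rows downward; lengths in m; the calibration is good to about 2 mm. A picture is of the moment at which its call begins: read the wrist's pose just before it.
- ticket.hand_in(): hands the job in, once; it reports no verdict.
The state is a dict: "t": time; "joints": joint angles; "dq": joint speeds; "joint_torque": joint torques, N m; "tool_pos": TCP position; "tool_rot": TCP orientation; "contact_force": force on the tool from outside, world axes, zero at the start; "torque": the same for the moment, N m; "width": finger opening in m.
Only numpy, scipy, OpenCV 4.12 (cv2) and the standard library are available. Lean on these libraries where they do the work, as an engineer would, in place of code of your own. Each camera call takes 0.05 s, during which the arm holds its last target. There are 200 camera calls.

## Working session

There is one attempt and no reset: what is moved stays moved. The work goes in short steps, Python scripts to look and compute and a tool call to move; the robot and the scene stay as the last step left them, time stands still between calls to the robot, and variables do not carry over. Pictures are saved under pics/ and viewed, on a budget of 10 in all, crops included, one or two more only if the job needs it, and the job is handed in when it is done.

Besides the shell and the picture viewer there is one more tool, called after "Emit:" as name(argument=value, ...) on one line, values as JSON. send_rows: Moves the arm, as the interface text tells. Its arguments: {"type":"object","properties":{"commands":{"type":"array","items":{"type":"object","properties":{"offset":{"type":"array","items":{"type":"number"}},"twist":{"type":"array","items":{"type":"number"}},"gripper":{"type":"number"}}}},"newtons":{"type":"number"}},"required":["commands"]}

```bash
mkdir -p pics
cat > h.py <<'E'
import numpy as np,cv2
from scipy.spatial.transform import Rotation as R
from rig import arm,vision,ticket
def grab(name,fn=None):
    s=arm.read_state(); im=vision.get_image(name)
    if fn: cv2.imwrite('pics/'+fn,im['color'][:,:,::-1])
    return s,im
def cloud(s,im):
    z=im['z_map']; v,u=np.mgrid[:z.shape[0],:z.shape[1]]
    P=np.stack([(u-im['cx'])/im['fx']*z,-(v-im['cy'])/im['fy']*z,-z],-1)
    if 'tool_from_camera' in im:
        T=np.array(im['tool_from_camera']); P=P@T[:3,:3].T+T[:3,3]
        return P@R.from_euler('xyz',s['tool_rot']).as_matrix().T+np.array(s['tool_pos'])
    o=np.array(im['orientation'])
    M=o if o.shape==(3,3) else R.from_euler('xyz',o).as_matrix() if o.size==3 else R.from_quat(o).as_matrix()
    return P@M.T+np.array(im['eye'])
E
python3 - <<'E'
from h import *
s,a=grab('scene'); _,b=grab('wrist')
print(s); print({k:v for k,v in a.items() if k not in('color','z_map')}); print({k:v for k,v in b.items() if k not in('color','z_map')})
np.savez('/tmp/a.npz',Ps=cloud(s,a),Pw=cloud(s,b),cs=a['color'],cw=b['color'])
cv2.imwrite('pics/1.png',np.hstack([cv2.resize(x['color'],(400,300)) for x in(a,b)])[:,:,::-1])
cv2.imwrite('pics/2.png',b['color'][:,:,::-1])
E
```

```text
{'t': 0.0, 'joints': array([ 2.84608150e-01,  2.55735329e-01,  1.06974924e-01, -5.23496292e-04,
       -1.42391676e+00, -2.84618067e-01]), 'dq': array([-1.41222803e-04, -3.50457698e-04, -5.72645342e-04, -1.14703603e-03,
       -6.19604298e-05, -1.62663328e-03]), 'joint_torque': array([-4.48901856e-04, -3.86631560e+01,  2.37934113e+01,  5.36471218e+00,
       -6.25866101e-03, -4.57470776e-06]), 'tool_pos': array([5.49494432e-01, 7.41879327e-05, 2.38382792e-01]), 'tool_rot': array([ 3.13964209e+00, -3.12424363e-05, -1.57088331e+00]), 'contact_force': array([-1.06140795, -0.24065792, -0.10098558]), 'torque': array([-0.00608212,  0.01227746,  0.00937526]), 'width': 0.08550694945340395}
{'fx': 453.78029025539183, 'fy': 453.78029025539183, 'cx': 280.8856809831312, 'cy': 206.6105895228233, 'eye': array([ 0.87675449, -0.23777083,  0.62837772]), 'orientation': array([ 0.80234698, -0.00423252,  0.76606529])}
{'fx': 306.0644842411499, 'fy': 306.0644842411499, 'cx': 283.296718092408, 'cy': 208.8276583544912, 'tool_from_camera': array([[ 6.91521118e-04,  9.57948427e-01,  2.86939598e-01,
         7.23681979e-02],
       [ 9.99999058e-01, -1.00269452e-03,  9.37511498e-04,
         4.43737415e-04],
       [ 1.18580043e-03,  2.86938680e-01, -9.57948218e-01,
        -1.34984373e-01],
       [ 0.00000000e+00,  0.00000000e+00,  0.00000000e+00,
         1.00000000e+00]])}
```

View pics/1.png

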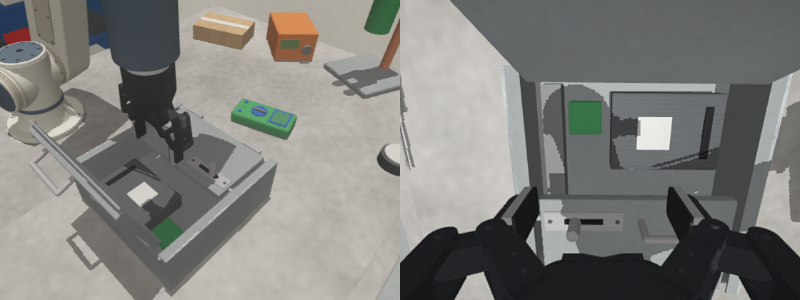

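The view shows the cabinet below the gripper. In the wrist image (right half) the bolt plate and knob are at about (573,228), and the handle is partly hidden behind the fingers at about (655,235).

Run:
```python
from h import *
d=np.load('/tmp/a.npz')
for P,n in((d['Ps'],'s'),(d['Pw'],'w')):
    ok=(P[...,2]>.144)&(P[...,2]<.17)&(abs(P[...,0]-.55)<.25)&(P[...,1]>-.06)&(P[...,1]<.2)
    k,l,st,c=cv2.connectedComponentsWithStats(ok.astype(np.uint8))
    for i in range(1,k):
        if st[i,4]>40:
            q=P[l==i]; print(n,st[i],q.min(0).round(3),q.max(0).round(3),np.median(q,0).round(3))
    ok=(P[...,2]>.112)&(P[...,2]<.127)&(abs(P[...,0]-.55)<.25)&(P[...,1]>-.1)&(P[...,1]<.25)
    q=P[ok];print(n,'face',q.min(0).round(3),q.max(0).round(3),np.median(q,0).round(3))
```

```text
s [292 226  11  12 108] [0.579 0.092 0.145] [0.595 0.109 0.154] [0.588 0.099 0.152]
s face [ 0.34  -0.097  0.112] [0.664 0.23  0.127] [0.58  0.113 0.121]
w [232 317  20  22 314] [0.577 0.095 0.144] [0.593 0.111 0.153] [0.585 0.1   0.152]
w [337 321  54  21 698] [0.46  0.098 0.144] [0.502 0.108 0.162] [0.485 0.101 0.159]
w face [ 0.34  -0.092  0.112] [0.662 0.231 0.127] [0.529 0.086 0.12 ]
```

View pics/2.png

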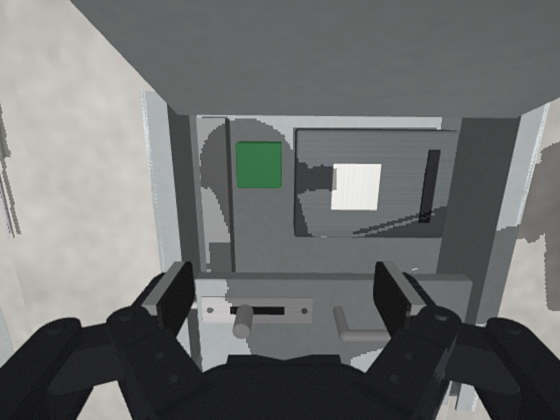

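Run:
```python
from h import *
d=np.load('/tmp/a.npz')
P=d['Pw']; q=P[(P[...,2]>.15)&(P[...,2]<.17)&(P[...,0]>.45)&(P[...,0]<.502)&(P[...,1]>.08)&(P[...,1]<.12)]
for x in np.arange(.45,.50,.01):
    m=q[abs(q[:,0]-x)<.005]; 
    if len(m): print(x,len(m),m[m[:,2]>m[:,2].max()-.002].mean(0).round(4))
for n in('Ps','Pw'):
    P=d[n];q=P[(P[...,2]>.1495)&(P[...,2]<.157)&(abs(P[...,0]-.586)<.015)&(abs(P[...,1]-.1)<.02)]
    print(n,len(q),((q.min(0)+q.max(0))/2).round(4),q.mean(0).round(4))
# leaf hinge-side / seam edge
P=d['Pw']; f=P[(abs(P[...,2]-.12)<.004)&(P[...,1]>.04)&(P[...,1]<.12)]
for x in np.arange(.42,.64,.02):
    m=f[abs(f[:,0]-x)<.006]
    if len(m): print(round(x,2),np.percentile(m[:,1],1).round(4))
```

```text
0.46 61 [0.4629 0.1034 0.161 ]
0.47000000000000003 141 [0.47   0.1035 0.1609]
0.48000000000000004 149 [0.4797 0.1037 0.1609]
0.49000000000000005 157 [0.49   0.1035 0.1611]
Ps 81 [0.5865 0.1006 0.152 ] [0.5869 0.0997 0.1524]
Pw 242 [0.5854 0.103  0.1515] [0.5851 0.1022 0.152 ]
0.42 0.0725
0.46 0.0728
0.48 0.0722
0.5 0.0719
0.52 0.0718
0.54 0.0715
0.56 0.0715
0.58 0.0712
0.6 0.0712
0.62 0.0708
0.64 0.0403
```

Emit:
send_rows(commands=[{"offset": [-0.82, -0.29, 0.4], "gripper": 45}, {"offset": [-0.82, -0.29, 0.4], "gripper": 45}, {"offset": [-0.82, -0.29, 0.5], "gripper": 45}, {"offset": [-0.82, -0.29, 0.5], "gripper": 45}, {"offset": [-0.82, -0.29, 0.5], "gripper": 45}, {"offset": [0, 0, 0], "gripper": 45}, {"offset": [0, 0, 0], "gripper": 45}, {"offset": [0, 0, 0], "gripper": 45}], newtons=20)

```text
validation failed for argument at $.co...
```

Run:
```python
from h import *
s,b=grab('wrist','3.png');print(s['tool_pos'],s['width'],s['contact_force'])
P=cloud(s,b);q=P[(P[...,2]>.1495)&(P[...,2]<.157)&(abs(P[...,0]-.586)<.015)&(abs(P[...,1]-.1)<.02)]
print(len(q),((q.min(0)+q.max(0))/2).round(4),q.mean(0).round(4))
```

```text
[5.49564895e-01 5.34492051e-05 2.38481310e-01] 0.08569115507137227 [ 0.36913973 -1.05237785  0.65791014]
243 [0.5855 0.1031 0.1515] [0.5851 0.1023 0.152 ]
```

View pics/3.png

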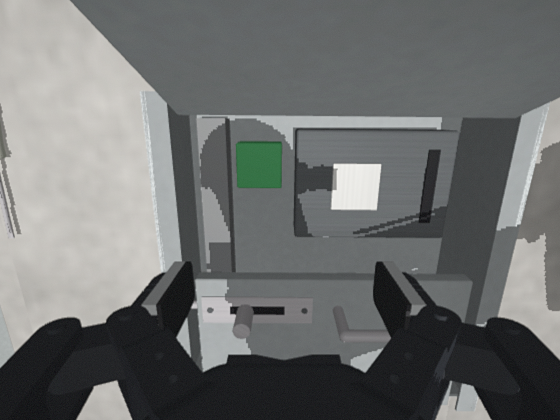

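The move was refused, so the arm is still at its start pose and the picture is unchanged. A row probably also needs a "twist".

Emit:
send_rows(commands=[{"offset": [-0.82, -0.29, 0.4], "twist": [0, 0, 0], "gripper": 45}, {"offset": [-0.82, -0.29, 0.4], "twist": [0, 0, 0], "gripper": 45}, {"offset": [-0.82, -0.29, 0.5], "twist": [0, 0, 0], "gripper": 45}, {"offset": [-0.82, -0.29, 0.5], "twist": [0, 0, 0], "gripper": 45}, {"offset": [-0.82, -0.29, 0.5], "twist": [0, 0, 0], "gripper": 45}, {"offset": [0, 0, 0], "twist": [0, 0, 0], "gripper": 45}, {"offset": [0, 0, 0], "twist": [0, 0, 0], "gripper": 45}, {"offset": [0, 0, 0], "twist": [0, 0, 0], "gripper": 45}], newtons=20)

```text
t: 0.82
tool_pos: [0.5862, 0.1022, 0.1818]
tool_rot: [3.141, -0.0, -1.571]
contact_force: [-0.1, -0.6, 0.1]
width: 0.045
```

Run:
```python
from h import *
s,b=grab('wrist','4.png');print(s['tool_pos'],s['width'])
```

```text
[0.5862241  0.10223043 0.18184702] 0.04497482352176685
```

View pics/4.png

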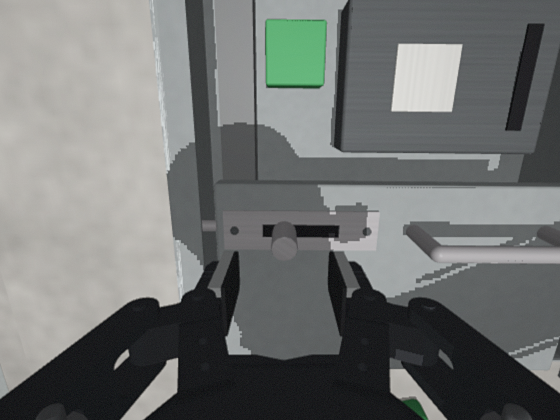

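Knob at (285,240) is centred between the fingers, whose pads are at about columns 235 and 335. I'll go down and grip.

Emit:
send_rows(commands=[{"offset": [0, 0, 0.7], "twist": [0, 0, 0], "gripper": 45}, {"offset": [0, 0, 0.7], "twist": [0, 0, 0], "gripper": 45}, {"offset": [0, 0, 0.4], "twist": [0, 0, 0], "gripper": 45}, {"offset": [0, 0, 0], "twist": [0, 0, 0], "gripper": 30}, {"offset": [0, 0, 0], "twist": [0, 0, 0], "gripper": 10}, {"offset": [0, 0, 0], "twist": [0, 0, 0], "gripper": 10}, {"offset": [0, 0, 0], "twist": [0, 0, 0], "gripper": 10}, {"offset": [0, 0, 0], "twist": [0, 0, 0], "gripper": 10}], newtons=20)

```text
t: 1.53
tool_pos: [0.5867, 0.1021, 0.1378]
tool_rot: [-3.14, -0.0, -1.571]
contact_force: [-0.5, -1.8, 1.2]
width: 0.0148
```

Emit:
send_rows(commands=[{"offset": [0, 0.3, 0], "twist": [0, 0, 0], "gripper": 10}, {"offset": [0, 0.3, 0], "twist": [0, 0, 0], "gripper": 10}, {"offset": [0, 0.3, 0], "twist": [0, 0, 0], "gripper": 10}, {"offset": [0, 0.2, 0], "twist": [0, 0, 0], "gripper": 10}, {"offset": [0, 0, 0], "twist": [0, 0, 0], "gripper": 10}, {"offset": [0, 0, 0], "twist": [0, 0, 0], "gripper": 10}])

```text
t: 2.03
tool_pos: [0.5596, 0.1025, 0.138]
tool_rot: [-3.138, 0.0, -1.57]
contact_force: [5.6, -3.7, 1.2]
width: 0.0151
```

Emit:
send_rows(commands=[{"offset": [0, 0.08, 0], "twist": [0, 0, 0], "gripper": 10}, {"offset": [0, 0, 0], "twist": [0, 0, 0], "gripper": 10}, {"offset": [0, 0, 0], "twist": [0, 0, 0], "gripper": 40}, {"offset": [0, 0, 0], "twist": [0, 0, 0], "gripper": 40}, {"offset": [0, 0, 0], "twist": [0, 0, 0], "gripper": 40}, {"offset": [0, 0, -0.8], "twist": [0, 0, 0], "gripper": 40}, {"offset": [0, 0, -1], "twist": [0, 0, 0], "gripper": 40}, {"offset": [0, 0, -1], "twist": [0, 0, 0], "gripper": 40}])

```text
t: 2.7
tool_pos: [0.5555, 0.1027, 0.2068]
tool_rot: [3.139, -0.0, -1.57]
contact_force: [0.7, 0.3, 1.0]
width: 0.0402
```

Run:
```python
from h import *
s,b=grab('wrist','5.png');print(s['tool_pos'],s['width'])
P=cloud(s,b)
ok=(P[...,2]>.146)&(P[...,2]<.17)&(abs(P[...,0]-.5)<.12)&(abs(P[...,1]-.1)<.03)
k,l,st,c=cv2.connectedComponentsWithStats(ok.astype(np.uint8))
for i in range(1,k):
    if st[i,4]>40:
        q=P[l==i]; print(st[i],q.min(0).round(3),q.max(0).round(3),np.median(q,0).round(4))
```

```text
[0.55547564 0.10267333 0.20680611] 0.04022573051510109
[266 218  23  26 455] [0.552 0.095 0.146] [0.567 0.111 0.154] [0.5592 0.1023 0.1522]
[ 361  224  159   21 2474] [0.404 0.099 0.146] [0.502 0.109 0.163] [0.4553 0.1027 0.1602]
```

View pics/5.png

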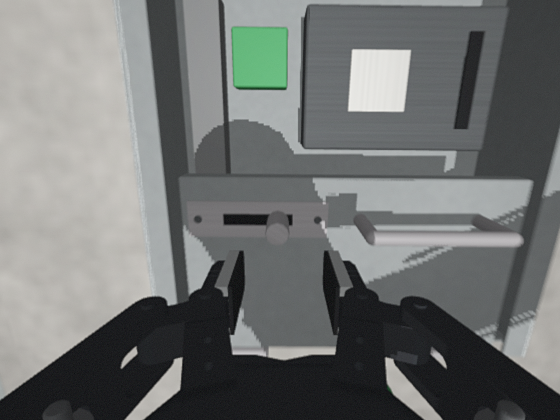

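The knob now sits at x≈0.559, about 27 mm back, and has reached the rear part of its slot. The handle spans (360–520, 230), centre ≈ (0.453, 0.1035, 0.156). Next I'll move over it and turn the jaws across the bar.

Emit:
send_rows(commands=[{"offset": [0, 0.82, 0], "twist": [0, 0, 0], "gripper": 50}, {"offset": [0, 0.82, 0], "twist": [0, 0, 0], "gripper": 50}, {"offset": [0, 0.82, 0], "twist": [0, 0, 0], "gripper": 50}, {"offset": [0, 0.82, 0], "twist": [0, 0, 0], "gripper": 50}, {"offset": [0, 0.82, 0], "twist": [0, 0, -0.5], "gripper": 50}, {"offset": [0, 0, 0], "twist": [0, 0, -1], "gripper": 50}, {"offset": [0, 0, 0], "twist": [0, 0, -1], "gripper": 50}, {"offset": [0, 0, 0], "twist": [0, 0, -1], "gripper": 50}])

```text
t: 3.42
tool_pos: [0.4531, 0.1028, 0.2067]
tool_rot: [3.141, 0.001, -1.322]
contact_force: [0.4, 0.3, 0.5]
width: 0.0501
```

Emit:
send_rows(commands=[{"offset": [0, 0, 0], "twist": [0, 0, -1], "gripper": 50}, {"offset": [0, 0, 0], "twist": [0, 0, -1], "gripper": 50}, {"offset": [0, 0, 0], "twist": [0, 0, -1], "gripper": 50}, {"offset": [0, 0, 0], "twist": [0, 0, -1], "gripper": 50}, {"offset": [0, 0, 0], "twist": [0, 0, -1], "gripper": 50}, {"offset": [0, 0, 0], "twist": [0, 0, -1], "gripper": 50}, {"offset": [0, 0, 0], "twist": [0, 0, -1], "gripper": 50}, {"offset": [0, 0, 0], "twist": [0, 0, -1], "gripper": 50}])

```text
t: 4.08
tool_pos: [0.4534, 0.1028, 0.2063]
tool_rot: [3.141, 0.001, -0.764]
contact_force: [-0.6, -0.4, 0.4]
width: 0.0506
```

Emit:
send_rows(commands=[{"offset": [0, 0, 0], "twist": [0, 0, -1], "gripper": 50}, {"offset": [0, 0, 0], "twist": [0, 0, -1], "gripper": 50}, {"offset": [0, 0, 0], "twist": [0, 0, -1], "gripper": 50}, {"offset": [0, 0, 0], "twist": [0, 0, -1], "gripper": 50}, {"offset": [0, 0, 0], "twist": [0, 0, -1], "gripper": 50}, {"offset": [0, 0, 0], "twist": [0, 0, -1], "gripper": 50}, {"offset": [0, 0, 0], "twist": [0, 0, -1], "gripper": 50}, {"offset": [0, 0, 0], "twist": [0, 0, -1], "gripper": 50}])

```text
t: 4.75
tool_pos: [0.4535, 0.1027, 0.2063]
tool_rot: [-3.141, 0.001, -0.206]
contact_force: [0.4, 0.4, -0.1]
width: 0.0503
```

Emit:
send_rows(commands=[{"offset": [0, 0, 0], "twist": [0, 0, -1], "gripper": 50}, {"offset": [0, 0, 0], "twist": [0, 0, -1], "gripper": 50}, {"offset": [0, 0, 0], "twist": [0, 0, -1], "gripper": 50}, {"offset": [0, 0, 0], "twist": [0, 0, 0], "gripper": 50}, {"offset": [0, 0, 0], "twist": [0, 0, 0], "gripper": 50}])

```text
t: 5.17
tool_pos: [0.4537, 0.1027, 0.2065]
tool_rot: [-3.141, 0.001, -0.002]
contact_force: [0.9, -0.2, 0.0]
width: 0.0501
```

Run:
```python
from h import *
s,b=grab('wrist','6.png');print(s['t'],s['tool_pos'],s['tool_rot'],s['width'],s['joints'])
```

```text
5.1667 [0.45370865 0.10266922 0.20649135] [-3.14137539e+00  7.62913498e-04 -1.82765542e-03] 0.050131822469400775 [ 5.60396702e-01  1.00897000e-01 -1.65644654e-01 -6.12037015e-04
 -1.30478438e+00  1.00873294e+00]
```

View pics/6.png

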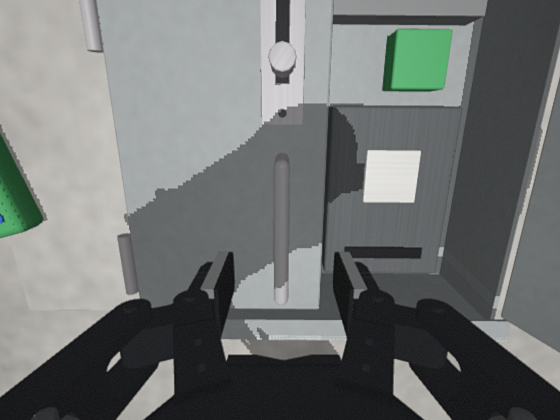

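The bar (column 281, rows 155–300) lies centred between the fingers (≈225 and 345). I'll descend and grip.

Emit:
send_rows(commands=[{"offset": [0, 0, 0.8], "twist": [0, 0, 0], "gripper": 50}, {"offset": [0, 0, 0.8], "twist": [0, 0, 0], "gripper": 50}, {"offset": [0, 0, 0.8], "twist": [0, 0, 0], "gripper": 50}, {"offset": [0, 0, 0], "twist": [0, 0, 0], "gripper": 30}, {"offset": [0, 0, 0], "twist": [0, 0, 0], "gripper": 4}, {"offset": [0, 0, 0], "twist": [0, 0, 0], "gripper": 4}, {"offset": [0, 0, 0], "twist": [0, 0, 0], "gripper": 4}, {"offset": [0, 0, 0], "twist": [0, 0, 0], "gripper": 4}], newtons=40)

```text
t: 5.88
tool_pos: [0.455, 0.1042, 0.1481]
tool_rot: [-3.138, -0.002, -0.001]
contact_force: [0.0, 5.1, -0.5]
width: 0.0084
```

```bash
cat > plan.py <<'E'
from h import *
import sys
# bar path (y,z) and tool tilt a=k*theta; print per-row tool-frame offsets (25mm) and twist (4deg)
yh,zh=.1035+.121,.120
s=arm.read_state(); p=np.array(s['tool_pos']); print(p,s['width'])
k=.5; N=20; th=np.linspace(0,1.2,N+1)
def pose(t):
    a=k*t; yb=yh-.121*np.cos(t)+.036*np.sin(t); zb=zh+.121*np.sin(t)+.036*np.cos(t)
    Rm=R.from_euler('x',np.pi-a)     # turn about world -x
    g=.156-p[2]  # bar lies g behind TCP
    return np.array([0,yb,zb])+Rm.apply([0,0,g]),Rm
for i in range(N):
    a,Ra=pose(th[i]); b,Rb=pose(th[i+1])
    print(i,(Ra.inv().apply(b-a)/.025).round(2),((Ra.inv()*Rb).as_rotvec(degrees=True)/4).round(2),b.round(3))
E
python3 plan.py
```

```text
[0.45499928 0.10418333 0.14809232] 0.008429584639170824
0 [ 0.   -0.09 -0.29] [-0.43  0.    0.  ] [0.    0.106 0.155]
1 [ 0.   -0.09 -0.28] [-0.43  0.    0.  ] [0.    0.108 0.162]
2 [ 0.   -0.1  -0.28] [-0.43  0.    0.  ] [0.    0.111 0.169]
3 [ 0.   -0.11 -0.28] [-0.43  0.    0.  ] [0.    0.115 0.176]
4 [ 0.   -0.12 -0.27] [-0.43  0.    0.  ] [0.    0.118 0.182]
5 [ 0.   -0.13 -0.27] [-0.43  0.    0.  ] [0.    0.123 0.189]
6 [ 0.   -0.14 -0.27] [-0.43  0.    0.  ] [0.    0.127 0.194]
7 [ 0.   -0.14 -0.26] [-0.43  0.    0.  ] [0.    0.132 0.2  ]
8 [ 0.   -0.15 -0.26] [-0.43  0.    0.  ] [0.    0.137 0.205]
9 [ 0.   -0.16 -0.25] [-0.43  0.    0.  ] [0.    0.143 0.21 ]
10 [ 0.   -0.17 -0.25] [-0.43  0.    0.  ] [0.    0.148 0.215]
11 [ 0.   -0.17 -0.24] [-0.43  0.    0.  ] [0.    0.154 0.219]
12 [ 0.   -0.18 -0.24] [-0.43  0.    0.  ] [0.    0.161 0.223]
13 [ 0.   -0.19 -0.23] [-0.43  0.    0.  ] [0.    0.167 0.227]
14 [ 0.   -0.19 -0.22] [-0.43  0.    0.  ] [0.    0.174 0.23 ]
15 [ 0.   -0.2  -0.22] [-0.43  0.    0.  ] [0.    0.181 0.233]
16 [ 0.   -0.21 -0.21] [-0.43  0.    0.  ] [0.    0.188 0.235]
17 [ 0.   -0.21 -0.2 ] [-0.43  0.    0.  ] [0.    0.195 0.237]
18 [ 0.   -0.22 -0.2 ] [-0.43  0.    0.  ] [0.    0.202 0.238]
19 [ 0.   -0.23 -0.19] [-0.43  0.    0.  ] [0.    0.21  0.239]
```

Emit:
send_rows(commands=[{"offset": [0, -0.09, -0.29], "twist": [-0.43, 0, 0], "gripper": 4}, {"offset": [0, -0.09, -0.28], "twist": [-0.43, 0, 0], "gripper": 4}, {"offset": [0, -0.1, -0.28], "twist": [-0.43, 0, 0], "gripper": 4}, {"offset": [0, -0.11, -0.28], "twist": [-0.43, 0, 0], "gripper": 4}, {"offset": [0, 0, 0], "twist": [0, 0, 0], "gripper": 4}])

```text
t: 6.3
tool_pos: [0.4551, 0.1148, 0.1754]
tool_rot: [3.021, -0.002, 0.001]
contact_force: [1.0, 2.0, -2.0]
width: 0.0082
```

```bash
cat > leaf.py <<'E'
from h import *
import sys
s,b=grab('scene',sys.argv[1]); print(s['t'],s['tool_pos'],s['tool_rot'],s['contact_force'])
P=cloud(s,b)
# leaf plane beside gripper: strip between handle and bolt plate near x .51-.53 ; heights vs y
for x0 in(.52,.56):
  for y in np.arange(.07,.26,.02):
    m=P[(abs(P[...,0]-x0)<.02)&(abs(P[...,1]-y)<.005)&(P[...,2]>.08)&(P[...,2]<.35)]
    if len(m)>5: print(x0,round(y,2),len(m),np.percentile(m[:,2],[10,50,90]).round(3))
E
python3 leaf.py 7.png
```

```text
6.3 [0.45507549 0.11483243 0.17544279] [ 3.02088421e+00 -1.79226458e-03  8.87505136e-04] [ 1.03581488  1.97543733 -2.04584124]
0.52 0.07 177 [0.143 0.149 0.155]
0.52 0.09 103 [0.151 0.152 0.153]
0.52 0.11 165 [0.147 0.15  0.182]
0.52 0.13 71 [0.142 0.143 0.144]
0.52 0.15 71 [0.136 0.138 0.139]
0.52 0.17 82 [0.132 0.133 0.135]
0.52 0.19 78 [0.127 0.129 0.129]
0.52 0.21 75 [0.122 0.124 0.125]
0.56 0.07 197 [0.143 0.15  0.155]
0.56 0.09 126 [0.151 0.153 0.154]
0.56 0.11 146 [0.148 0.167 0.18 ]
0.56 0.13 75 [0.141 0.142 0.144]
0.56 0.15 95 [0.137 0.138 0.139]
0.56 0.17 89 [0.132 0.133 0.134]
0.56 0.19 85 [0.127 0.128 0.13 ]
0.56 0.21 79 [0.123 0.124 0.125]
```

View pics/7.png

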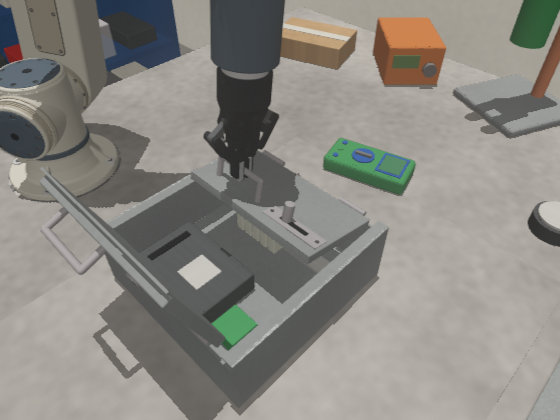

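The leaf is rising with the gripper: slope ≈ 0.24 rad, as planned. The handle is held at (240,180) and the knob, at (288,212), has stayed back. I'll carry on.

Emit:
send_rows(commands=[{"offset": [0, -0.12, -0.27], "twist": [-0.43, 0, 0], "gripper": 4}, {"offset": [0, -0.13, -0.27], "twist": [-0.43, 0, 0], "gripper": 4}, {"offset": [0, -0.14, -0.27], "twist": [-0.43, 0, 0], "gripper": 4}, {"offset": [0, -0.14, -0.26], "twist": [-0.43, 0, 0], "gripper": 4}, {"offset": [0, -0.15, -0.26], "twist": [-0.43, 0, 0], "gripper": 4}, {"offset": [0, -0.16, -0.25], "twist": [-0.43, 0, 0], "gripper": 4}])

```text
t: 6.85
tool_pos: [0.4552, 0.1409, 0.2093]
tool_rot: [2.839, -0.002, -0.001]
contact_force: [9.4, -5.1, -10.5]
width: 0.0084
```

Emit:
send_rows(commands=[{"offset": [0, -0.17, -0.25], "twist": [-0.43, 0, 0], "gripper": 4}, {"offset": [0, -0.17, -0.24], "twist": [-0.43, 0, 0], "gripper": 4}, {"offset": [0, -0.18, -0.24], "twist": [-0.43, 0, 0], "gripper": 4}, {"offset": [0, -0.19, -0.23], "twist": [-0.43, 0, 0], "gripper": 4}, {"offset": [0, -0.19, -0.22], "twist": [-0.43, 0, 0], "gripper": 4}])

```text
t: 7.27
tool_pos: [0.4555, 0.1713, 0.2299]
tool_rot: [2.687, -0.002, -0.001]
contact_force: [8.5, -7.9, -4.8]
width: 0.008
```

Emit:
send_rows(commands=[{"offset": [0, -0.2, -0.22], "twist": [-0.43, 0, 0], "gripper": 4}, {"offset": [0, -0.21, -0.21], "twist": [-0.43, 0, 0], "gripper": 4}, {"offset": [0, -0.21, -0.2], "twist": [-0.43, 0, 0], "gripper": 4}, {"offset": [0, -0.22, -0.2], "twist": [-0.43, 0, 0], "gripper": 4}, {"offset": [0, -0.23, -0.19], "twist": [-0.43, 0, 0], "gripper": 4}, {"offset": [0, 0, 0], "twist": [0, 0, 0], "gripper": 4}, {"offset": [0, 0, 0], "twist": [0, 0, 0], "gripper": 4}])

```text
t: 7.85
tool_pos: [0.4559, 0.2074, 0.2409]
tool_rot: [2.538, -0.004, -0.0]
contact_force: [2.9, -3.5, 6.7]
width: 0.0084
```

```bash
python3 leaf.py 8.png; python3 -c "
from h import *
print(arm.read_state()['joints'].round(2))"
```

```text
7.85 [0.45591884 0.20737373 0.24085025] [ 2.53775339e+00 -4.44149192e-03 -2.78652354e-04] [ 2.93066688 -3.46240574  6.69537492]
0.52 0.15 251 [0.241 0.254 0.258]
0.52 0.17 131 [0.193 0.202 0.212]
0.52 0.19 134 [0.147 0.158 0.24 ]
0.52 0.21 21 [0.12  0.246 0.25 ]
0.56 0.15 288 [0.241 0.254 0.258]
0.56 0.17 142 [0.191 0.201 0.21 ]
0.56 0.19 187 [0.147 0.163 0.247]
0.56 0.21 6 [0.119 0.12  0.121]
[ 0.97  0.4   0.03  0.33 -1.71  0.56]
```

View pics/8.png

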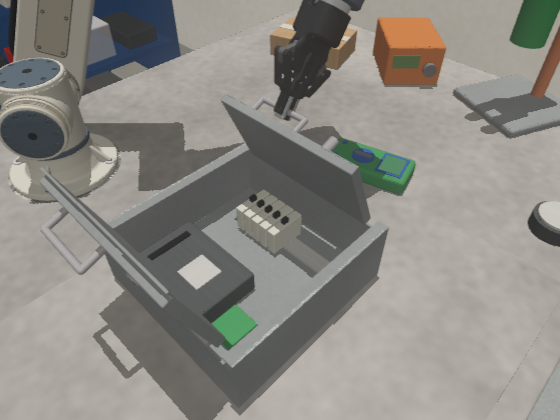

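Leaf stands at ≈1.18 rad with the bar in the jaws at (290,105). I'll open a little and back out along the fingers.

Emit:
send_rows(commands=[{"offset": [0, 0, 0], "twist": [0, 0, 0], "gripper": 24}, {"offset": [0, 0, 0], "twist": [0, 0, 0], "gripper": 24}, {"offset": [0, 0, 0], "twist": [0, 0, 0], "gripper": 24}, {"offset": [0, 0, 0], "twist": [0, 0, 0], "gripper": 24}, {"offset": [0, 0, -0.3], "twist": [0, 0, 0], "gripper": 24}, {"offset": [0, 0, -0.6], "twist": [0, 0, 0], "gripper": 24}, {"offset": [0, 0, -0.8], "twist": [0, 0, 0], "gripper": 24}, {"offset": [0, 0, -0.8], "twist": [0, 0, 0], "gripper": 24}])

```text
t: 8.57
tool_pos: [0.4541, 0.2445, 0.2905]
tool_rot: [2.541, 0.0, -0.0]
contact_force: [0.5, 0.7, 0.5]
width: 0.0239
```

Emit:
send_rows(commands=[{"offset": [0, 0, -0.8], "twist": [0, 0, 0], "gripper": 24}, {"offset": [0, 0, -0.8], "twist": [0, 0, 0], "gripper": 24}, {"offset": [0, 0, -0.4], "twist": [0, 0, 0], "gripper": 24}, {"offset": [0, 0, 0], "twist": [0, 0, 0], "gripper": 24}, {"offset": [0, 0, 0], "twist": [0, 0, 0], "gripper": 24}, {"offset": [0, 0, 0], "twist": [0, 0, 0], "gripper": 24}])

```text
t: 9.07
tool_pos: [0.454, 0.272, 0.33]
tool_rot: [2.54, 0.001, -0.0]
contact_force: [-0.0, 0.2, 0.2]
width: 0.0241
```

```bash
python3 leaf.py 9.png
python3 - <<'E'
from h import *
s,b=grab('wrist','10.png'); P=cloud(s,b); t=1.18
n=np.array([0,np.sin(t),np.cos(t)]); u=np.array([0,-np.cos(t),np.sin(t)]); h=(P-np.array([0,.2245,.12]))@n; w=(P-np.array([0,.2245,.12]))@u
m=(h>.026)&(h<.04)&(abs(w-.121)<.015)&(P[...,0]>.51)&(P[...,0]<.62); q=P[m]; print(len(q),q[:,0].min() if len(q) else '',q[:,0].max() if len(q) else '')
E
```

```text
9.0667 [0.45398191 0.27203657 0.33002322] [ 2.54041567e+00  1.17389586e-03 -4.63387045e-05] [-0.03735506  0.16277884  0.22826728]
0.52 0.15 251 [0.24  0.254 0.258]
0.52 0.17 134 [0.193 0.203 0.212]
0.52 0.19 140 [0.147 0.158 0.242]
0.52 0.21 17 [0.12  0.247 0.251]
0.56 0.15 288 [0.24  0.254 0.258]
0.56 0.17 140 [0.192 0.201 0.21 ]
0.56 0.19 196 [0.148 0.163 0.247]
386 0.5527135004034065 0.5678925639832222
```

View pics/10.png

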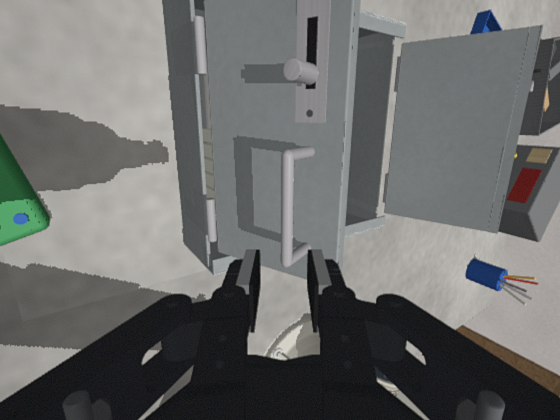

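The picture shows the leaf standing open, with the gripper clear of the handle (290,205). The knob (300,70) is still at x≈0.560, so the bolt is still withdrawn.

```bash
python3 -c "
from h import *
print(ticket.hand_in())"
```

```text
the job is handed in; nothing more can be done
None
```

I drew the bolt back, then lifted the passive leaf by its handle, left it standing open and handed the job in; the hand-in gave no verdict.

- **Bolt:** I gripped the knob and drew it back while the leaf was still shut. The camera put its travel at about 27 mm (x 0.586 to 0.559). After the leaf was open, the knob was still at x ≈ 0.560.
- **Leaf:** I lifted it by the bow handle to about 1.18 rad (about 68°). After release the measured heights matched those before it to about 1 mm, so the leaf stayed put.
- **Arm at the end:** The gripper had backed about 110 mm off the handle, the measured contact force was about 0.3 N, and the clock was near 9 s of the 45 s allowed.
- **Refused move:** The first move call was refused because its rows had no "twist" value; nothing had moved, and I resent it.

No check failed or disagreed. I viewed 9 pictures.

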